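Post a lens-post holder through the sprung dust flap

ROBOT

A 6-joint arm with a two-finger parallel gripper is mounted at the origin on a cart in front of the work surface, level with it; the furniture and walls round the work are solid. World frame = base frame: x ahead of the robot, y to its left, z up, the work surface at z = 0. Lengths are in m, angles in rad, forces in N, time in s.
With the tool pointing down it reaches from about 0.35 to 0.975 m from the base axis. Payload 4.9 kg.
Tool frame: the origin (TCP) lies where the fingers leave the gripper's body, on its centre line; the fingertips stand 73 mm ahead of it and the grasp point (between the pads) lies 54 mm ahead of it; z points along the fingers, y is the direction in which the jaws open and shut (so a half turn about z gives the same grasp; the last joint's range is limited). The gripper opens to 85 mm and grips with 20 to 120 N. Pads are 22 mm wide; open, the fingers measure 114 mm over their backs; the gripper's body (76 mm by 85 mm) begins 54 mm behind the grasp point. The pads swing forward as they close: fully open they stand 13 mm farther back than shut.
Start: joints at [1.092, 0.053, 1.613, -0, 1.476, -0.119], TCP at [0.22, 0.585, 0.304] pointing down, gripper open.
Joint ranges: [-3.01, 3.01], [-1.01, 2.22], [0.06, 2.58], [-1.02, 4.17], [0.09, 2.62], [-3.14, 3.14]. Speed limits (rad/s): [2.57, 2.57, 3.14, 3.14, 3.14, 3.14].

INTERFACE

Orientations are given as a rotation vector (axis times angle).
In Python, from station import monitor, vision, workorder gives the robot as it stands.
- The arm moves only by the tool arm_command, never from a script. Its argument "rows" is text: rows parted by semicolons, each of 6 numbers parted by spaces: the shift along the world's x, y, z in mm, then the turn, a rotation vector about the world's x, y, z in degrees. In form: tx ty tz wx wy wz; .... A call has 1 to 12 rows; each row is the pose to reach, as a shift and turn from the pose measured when the call began; what a row does not reach only later rows make up. A row lasts 1/8 s, in which the tool goes at most 62.5 mm and 10.7 degrees, less where a joint would pass 70% of its speed; a pose out of reach is approached as far as the arm can. A call with a gripper value outside its range is refused whole. "jaw" is the opening, from 0 (shut) to 1 (fully open), set as the call begins (left out, the last holds). The fingers move at their own pace and stop on an object; "squeeze" is the grip in N (left out, the last holds). Time passes only in rows, so rows that repeat a pose let the fingers close. It gives the time, the measured TCP pose, the force and the opening at its end, in the units of the state.
- monitor.get_obs(): the state, without advancing time (a new reading comes with each control period).
- vision.get_image(name): name is "scene" or "top" or "wrist"; returns a dict with "frame" (480x640x3 uint8, red, green, blue), "vfov" (degrees; the focal length in pixels is half the picture's height over the tangent of half this angle, whatever the lens; pixels are square), "cx", "cy" (the principal point, pixels), "R" (3x3) and "t" (3): a world point X has camera coordinates R X + t; the wrist camera has in their place "T_tool_cam" (4x4, takes a point from camera to tool coordinates, whose origin is the TCP and whose axes are the flange's). Camera axes: x right, y down, z forward; pixel columns grow to the right and rows downward; lengths in m; the calibration is good to about 2 mm. A picture is of the moment at which its call begins: read the wrist's pose just before it. There is no depth.
- workorder.finish_job(): hands the job in, once; it reports no verdict.
The state is a dict: "t": time; "q": joint angles; "dq": joint speeds; "effort": joint torques, N m; "tool_pos": TCP position; "tool_rot": TCP orientation; "contact_force": force on the tool from outside, world axes, zero at the start; "wrist_torque": the same for the moment, N m; "opening": finger opening in m.
Only numpy, scipy, OpenCV 4.12 (cv2) and the standard library are available. Lean on these libraries where they do the work, as an engineer would, in place of code of your own. Each camera call takes 0.05 s, during which the arm holds its last target. There are 200 camera calls.

TASK

Take the tallest of the three standing black post holders and put it away, foot first, in the slanting storage chute: push its foot through the split spring flap and lower it until you feel it press lightly on the sprung bed inside (the bed is set to a different depth each time), while your fingers keep the flap open. Only then let go and draw back so that both leaves swing shut with the holder wholly inside. Do not drop it in or ram it against the bed, and leave the two shorter holders standing where they are.

Things in the scene. Friction and masses are not known exactly. Their poses are not given: they have to be found in the camera images.
- tall_holder: the part to put away: black round post holder, 99 mm tall, 25 mm diameter, with a small grey thumbscrew that stands out of one side to 16 mm from the axis; stands upright on the table; origin at the centre of its foot, z up its axis, y towards the thumbscrew, so grip it across x; 0.06 kg, give or take a third
- tall_holder_top (a point): centre of the tall holder's top end, 99 mm above its origin
- middle_holder: a like post holder, 82 mm tall; leave it standing; origin at its foot, z up
- short_holder: a like post holder, 66 mm tall; leave it standing; origin at its foot, z up
- chute: slanting grey chute on a fixed stand; its axis leans 30 degrees from vertical, mouth up and towards the robot's side. Origin: centre of the mouth in the rim plane, 178 mm above the table; z out of the mouth along the axis, y level along the mouth, x up the mouth's slope. Clear opening 44 mm (x) by 90 mm (y), the same all the way down; outside over the rim 61 by 112 mm
- upper_leaf (a joint): black leaf, 22 by 86 mm and 3 mm thick, hinged 4 mm below the rim on the upper long side (+x of the chute) and covering the upper half of the mouth; swings inward against a weak spring (under 1 N at its edge); 0 shut, up to 1.45 rad open
- lower_leaf (a joint): the like leaf hinged on the lower long side (-x of the chute), covering the lower half; 0 shut, up to 1.45 rad open inward
- bed_highest (a point): point on the chute's axis 123 mm below the mouth: the highest place at which the bed's surface can stand. The bed is set 0 to 22 mm deeper than this, different each time and not visible: feel for it. It is on a spring: 4 N per mm, 6 mm of travel, then hard

How it is judged:
On the way, in this order (a step that is already met when the one before it is completed fails the run):
1. the held holder pushes the leaves open, foot first (contact force between the fingers and tall_holder above 1 N and z of tall_holder in the frame of chute below -0.03 m and value of joint each of upper_leaf, lower_leaf above 0.3 rad), for 0.1 s.
2. still held, the holder is wholly inside, pressing on the bed with more than 3 N, the leaves held open (contact force between the fingers and tall_holder above 1 N and z of tall_holder_top in the frame of chute below -0.02 m and contact force between tall_holder and chute above 3 N and value of joint any of upper_leaf, lower_leaf above 0.3 rad), for 0.1 s.
At the end, for the whole second after the job is handed in: The tall holder rests in the chute foot down, its top 20 to 60 mm inside the mouth, released and at rest; both leaves are shut (within 0.08 rad) (z of tall_holder_top in the frame of chute between -0.06 and -0.02 m and z of tall_holder in the frame of chute below -0.11 m and x of tall_holder in the frame of chute between -0.022 and 0.022 m and y of tall_holder in the frame of chute between -0.045 and 0.045 m and value of joint each of upper_leaf, lower_leaf below 0.08 rad and linear speed of tall_holder below 0.02 m/s and contact force between the fingers and tall_holder below 0.05 N); the robot touches nothing.
It fails at once if the holder is rammed: more than 15 N between it and the chute with its leaves and bed (contact force between tall_holder and chute above 15 N).
It fails at once if a shorter holder is moved more than 25 mm or tipped (distance of any of middle_holder, short_holder from where it was at the start of the episode above 0.025 m or angle between any of middle_holder, short_holder's own z axis and vertical above 0.3 rad).
It also fails if it takes over 48 s, if anything falls off the work surface, if the arm or the gripper's body presses on something with over 40 N, if the wrist force passes 120 N, or if a joint passes its speed limit or range.

## Working session

There is one attempt and no reset: what is moved stays moved. The work goes in short steps, Python scripts to look and compute and a tool call to move; the robot and the scene stay as the last step left them, time stands still between calls to the robot, and variables do not carry over. Pictures are saved under pics/ and viewed, about 8 in all and at most 12, crops included, and the job is handed in when it is done.

Besides the shell and the picture viewer there is one more tool, called after "Call:" as name(argument=value, ...), one argument or row to a line, values as JSON. arm_command: Moves the arm, as the interface text tells. Its arguments: {"type":"object","properties":{"rows":{"type":"string"},"jaw":{"type":"number"},"squeeze":{"type":"number"}},"required":["rows"]}

```bash
ls; mkdir -p pics; python3 - <<'E'
from station import monitor, vision
import cv2,pickle,numpy as np
o=monitor.get_obs();print(o)
for n in("scene","top","wrist"):
    i=vision.get_image(n);pickle.dump((o,i),open(f"pics/{n}0.pkl","wb"))
    cv2.imwrite(f"pics/{n}0.png",i["frame"][...,::-1]);print(n,{k:np.round(v,4).tolist() for k,v in i.items() if k!="frame"})
E
```

```text
pics
{'t': 0.0, 'q': array([ 1.09196383e+00,  5.33989117e-02,  1.61428943e+00,  2.17181997e-05,
        1.47599837e+00, -1.18994001e-01]), 'dq': array([-0.00042961,  0.0003857 ,  0.0002476 ,  0.00206206,  0.00022678,
        0.00085175]), 'effort': array([-5.83897563e-04, -3.93652046e+01, -3.70188046e+01, -1.49750817e-04,
        6.78429191e-03,  4.29230710e-06]), 'tool_pos': array([0.21985096, 0.58455447, 0.30263952]), 'tool_rot': array([-0.56207729, -3.09025237,  0.00313286]), 'contact_force': array([0.58574897, 0.56290066, 0.16795939]), 'wrist_torque': array([0.00692838, 0.01957136, 0.01851902]), 'opening': 0.08541225470226282}
scene {'vfov': 48.8196, 'cx': 322.2776, 'cy': 241.894, 'R': [[-0.7208, -0.693, 0.0122], [-0.5447, 0.5554, -0.6284], [0.4287, -0.4596, -0.7778]], 't': [0.2606, 0.4445, 0.7913]}
top {'vfov': 48.0798, 'cx': 317.5823, 'cy': 234.5549, 'R': [[0.0216, -0.9997, -0.0096], [-0.9857, -0.0197, -0.1675], [0.1673, 0.0131, -0.9858]], 't': [-0.1321, 0.5079, 1.2018]}
wrist {'vfov': 62.3384, 'cx': 319.6747, 'cy': 247.0141, 'T_tool_cam': [[-0.0, -0.9563, -0.2923, 0.0735], [1.0, 0.0001, -0.0003, 0.0002], [0.0004, -0.2923, 0.9563, -0.0697], [0.0, 0.0, 0.0, 1.0]]}
```

View pics/scene0.png

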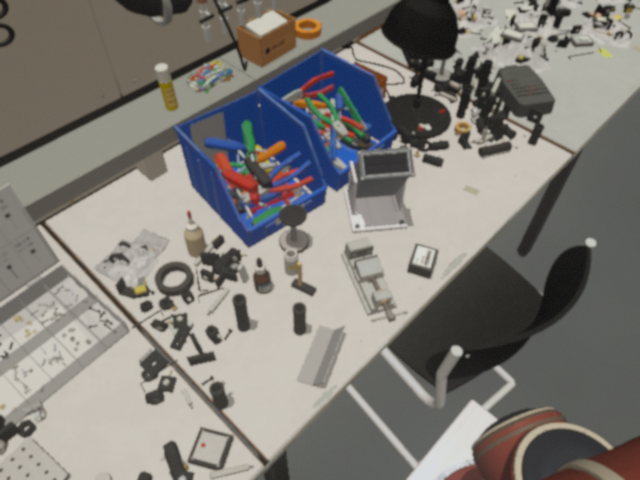

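View pics/top0.png

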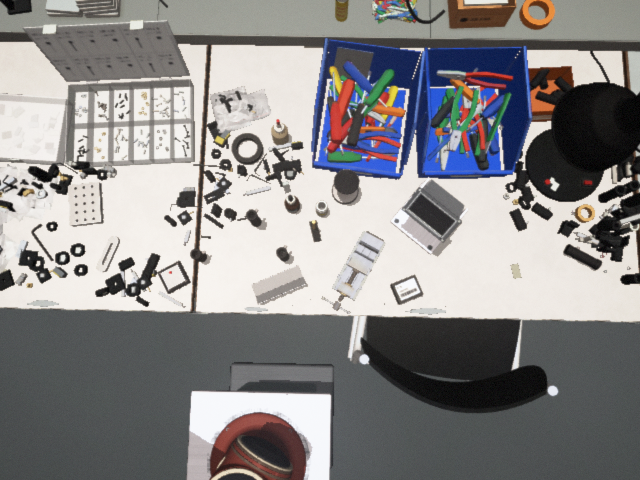

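The scene view shows three black posts near (241,312), (299,320) and (219,394), with the chute near (380,185). In the top view the posts are near (253,216), (284,254) and (198,255), with the chute near (430,215). Next I'll enlarge these areas.

```bash
python3 - <<'E'
import cv2,numpy as np
t=cv2.imread("pics/top0.png");s=cv2.imread("pics/scene0.png")
def c(im,x,y,w,h,f):
    r=cv2.resize(im[y:y+h,x:x+w],None,fx=f,fy=f,interpolation=cv2.INTER_CUBIC)
    for k in range(0,w,10): cv2.line(r,(k*f,0),(k*f,8 if k%50 else 16),(0,0,255),1)
    for k in range(0,h,10): cv2.line(r,(0,k*f),(8 if k%50 else 16,k*f),(0,0,255),1)
    return r
a=np.hstack([c(s,200,280,130,140,4),c(s,340,140,70,140,4)])
b=np.hstack([c(t,180,190,120,90,4),c(t,385,170,80,90,4)])
cv2.imwrite("pics/ca.png",a);cv2.imwrite("pics/cb.png",b);print(a.shape,b.shape)
E
```

```text
(560, 800, 3) (360, 800, 3)
```

View pics/ca.png

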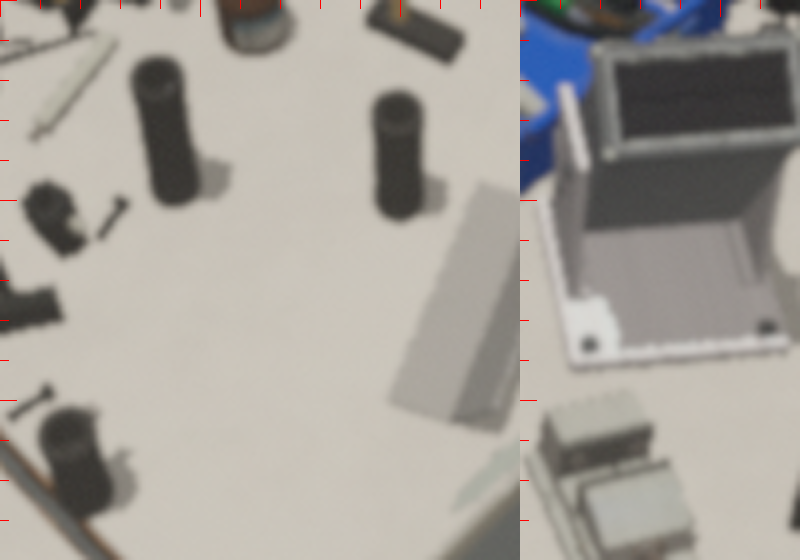

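View pics/cb.png

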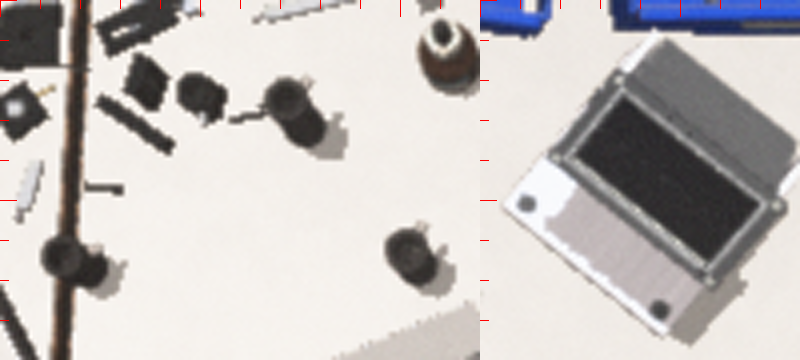

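```bash
cat > h.py <<'E'
import numpy as np,pickle,cv2
from scipy.optimize import least_squares
from scipy.spatial.transform import Rotation as Ro
def load(n): return pickle.load(open(f"pics/{n}.pkl","rb"))
def K(i): f=240/np.tan(np.radians(i["vfov"]/2)); return f
def cam(n):
    o,i=load(n)
    if "R" in i: return i,i["R"],np.array(i["t"])
    T=np.eye(4);T[:3,:3]=Ro.from_rotvec(o["tool_rot"]).as_matrix();T[:3,3]=o["tool_pos"]
    W=np.linalg.inv(T@i["T_tool_cam"]);return i,W[:3,:3],W[:3,3]
def proj(c,X):
    i,R,t=c;p=np.atleast_2d(X)@np.array(R).T+t;return p[:,:2]/p[:,2:]*K(i)+[i["cx"],i["cy"]]
def tri(obs):
    r=least_squares(lambda X:np.concatenate([proj(c,X)[0]-p for c,p in obs]),[.6,.2,.1]);return r.x,r.fun
def back(c,p,z):
    i,R,t=c;R=np.array(R);d=R.T@np.array([(p[0]-i["cx"])/K(i),(p[1]-i["cy"])/K(i),1]);o=-R.T@t
    return o+d*(z-o[2])/d[2]
def chuteR(yaw): # chute z leans 30deg from vertical, horizontally opposite to x; yaw = heading of x
    c,s=np.cos(yaw),np.sin(yaw);a=np.radians(30)
    x=np.array([c*np.cos(a),s*np.cos(a),np.sin(a)]);z=np.array([-c*np.sin(a),-s*np.sin(a),np.cos(a)])
    return np.c_[x,np.cross(z,x),z]
E
python3 - <<'E'
from h import *
S,T=cam("scene0"),cam("top0")
s=lambda x,y:np.array([200+x/4,280+y/4]); t=lambda x,y:np.array([180+x/4,190+y/4])
for n,a,b in(("A",s(157,78),t(288,100)),("B",s(397,111),t(407,248)),("C",s(67,430),t(64,256))):
    X,e=tri([(S,a),(T,b)]);print(n,X.round(4),e.round(1))
for n,a in(("A",t(308,82)),("B",t(421,226)),("C",t(95,247))):print(n,back(T,a,.07))
sc=lambda x,y:np.array([340+(x-520)/4,140+y/4]); tc=lambda x,y:np.array([385+(x-480)/4,170+y/4])
# inner opening corners
tp=[tc(628,95),tc(763,203),tc(708,268),tc(572,155)]  # upperL, upperR, lowerR, lowerL
sp=[sc(612,58),sc(785,50),sc(795,128),sc(618,140)]
for a,b in zip(sp,tp): X,e=tri([(S,a),(T,b)]);print(X.round(4),e.round(1))
L=np.array([[.022,.045,0],[.022,-.045,0],[-.022,-.045,0],[-.022,.045,0]])
def f(v):
    X=L@chuteR(v[2]).T+[v[0],v[1],.178];return np.r_[(proj(S,X)-sp).ravel(),(proj(T,X)-tp).ravel()]
for y0 in(0,-.7,2.5):
    r=least_squares(f,[.65,-.1,y0]);print(r.x,r.cost,r.fun.round(1))
E
```

```text
A [0.543  0.025  0.0962] [ 0.2  0.  -0.1 -0.2]
B [ 0.4624 -0.0434  0.0808] [-0.2 -0.1  0.1  0.2]
C [0.4565 0.1517 0.0665] [ 0.  0. -0. -0.]
A [0.55865577 0.01739331 0.07      ]
B [ 0.47706842 -0.04966025  0.07      ]
C [0.46141103 0.13358705 0.07      ]
[ 0.5762 -0.3369  0.1858] [ 0.2  0.  -0.1 -0.2]
[ 0.5215 -0.4063  0.1814] [ 0.1  0.  -0.  -0.1]
[ 0.4909 -0.3806  0.1654] [ 0.6  0.2 -0.3 -0.6]
[ 0.5481 -0.3109  0.1667] [ 0.1  0.  -0.  -0.1]
[ 0.5331156  -0.35720713 -0.69648259] 3.714711540366387 [-0.5 -0.8  0.9 -1.7  0.9  0.2  0.2  0.2 -0.8 -0.7 -0.3  0.4 -0.7 -0.1
 -0.2  0.2]
[ 0.5331156  -0.35720713 -0.69648267] 3.714711540368466 [-0.5 -0.8  0.9 -1.7  0.9  0.2  0.2  0.2 -0.8 -0.7 -0.3  0.4 -0.7 -0.1
 -0.2  0.2]
[ 0.5331156  -0.35720713  5.58670264] 3.7147115403678486 [-0.5 -0.8  0.9 -1.7  0.9  0.2  0.2  0.2 -0.8 -0.7 -0.3  0.4 -0.7 -0.1
 -0.2  0.2]
```

Call:
arm_command(
  rows="60 -105 0 0 0 0;120 -210 0 0 0 0;180 -310 0 0 0 -2;240 -415 0 0 0 -4;290 -500 0 0 0 -4;323 -560 0 0 0 -4;323 -560 0 0 0 -4;323 -560 0 0 0 -4",
  jaw=1,
)

```text
t: 1.15
tool_pos: [0.4702, 0.1499, 0.3029]
tool_rot: [-0.67, -3.069, 0.002]
contact_force: [0.6, 0.5, -0.2]
opening: 0.0854
```

```bash
cat > snap.py <<'E'
import sys,pickle,cv2;from station import monitor,vision
for a in sys.argv[1:]:
    n=a.rstrip("0123456789");o=monitor.get_obs();i=vision.get_image(n);pickle.dump((o,i),open(f"pics/{a}.pkl","wb"));cv2.imwrite(f"pics/{a}.png",i["frame"][...,::-1])
print(o["t"],o["tool_pos"].round(4),o["tool_rot"].round(3),o["contact_force"].round(2),o["opening"])
E
python3 snap.py wrist1; python3 - <<'E'
from h import *
c=cam("wrist1")
print(proj(c,[[.543,.025,.099],[.543,.025,0]]))
E
```

```text
1.15 [0.4702 0.1499 0.3029] [-6.700e-01 -3.069e+00  2.000e-03] [ 0.64  0.51 -0.2 ] 0.08541113370430362
[[215.9396043  375.97258047]
 [239.89725437 318.52920992]]
```

View pics/wrist1.png

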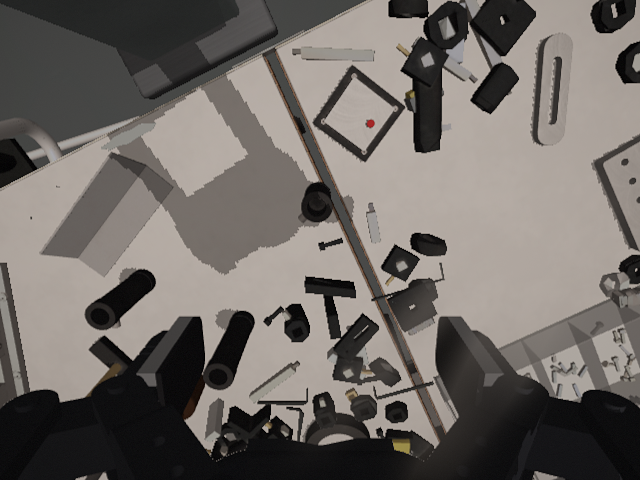

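The tall post's top is at (216,376), which matches the predicted (216,376), so the position holds. The arm hasn't reached the target yet, so I'll move on and descend.

Call:
arm_command(
  rows="30 -50 0 0 0 0;60 -100 0 0 0 0;73 -125 0 0 0 0;73 -125 0 0 0 0;73 -125 -40 0 0 0;73 -125 -80 0 0 0;73 -125 -80 0 0 0;73 -125 -80 0 0 0",
)

```text
t: 2.2
tool_pos: [0.5465, 0.02, 0.2244]
tool_rot: [0.677, 3.063, -0.009]
contact_force: [0.8, 0.9, -0.3]
opening: 0.0852
```

```bash
python3 snap.py wrist2; python3 - <<'E'
from h import *
o,_=load("wrist2");c=cam("wrist2")
print(proj(c,[[.543,.025,.099],[.543,.025,0]]))
R=Ro.from_rotvec(o["tool_rot"]).as_matrix();print(R.T@(np.array([.543,.025,.099])-o["tool_pos"]))
E
```

```text
2.2 [0.5465 0.02   0.2244] [ 0.677  3.063 -0.009] [ 0.79  0.95 -0.33] 0.0852250171673084
[[326.45572255 261.54631545]
 [324.97174985 218.08256158]]
[0.00599607 0.00369758 0.12536823]
```

View pics/wrist2.png

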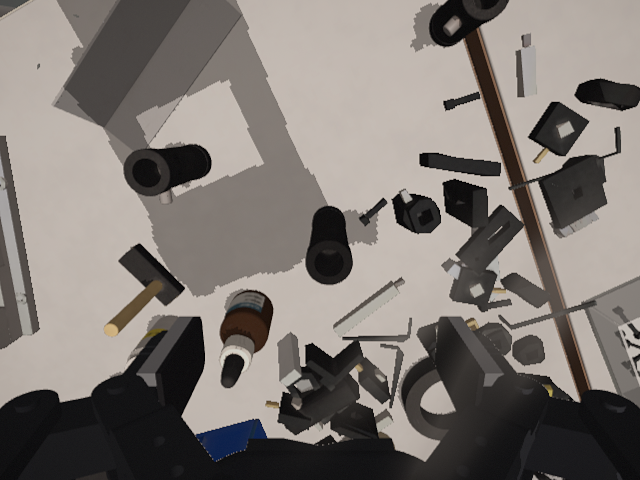

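The tall post's top ring is at about (329,263), within 1–2 mm of the prediction. The shorter post's screw at (166,197) shows the screws point down-image, as expected. I'll make the small correction and descend.

Call:
arm_command(
  rows="-3 6 0 0 0 0;-3 6 -10 0 0 0;-3 6 -30 0 0 0;-3 6 -50 0 0 0;-3 6 -65 0 0 0;-3 6 -75 0 0 0;-3 6 -75 0 0 0;-3 6 -75 0 0 0",
)

```text
t: 3.25
tool_pos: [0.5445, 0.0257, 0.1509]
tool_rot: [0.677, 3.06, -0.008]
contact_force: [-0.1, 0.1, 0.1]
opening: 0.0854
```

Call:
arm_command(
  rows="0 0 0 0 0 0;0 0 0 0 0 0;0 0 0 0 0 0;0 0 0 0 0 0;0 0 0 0 0 0;0 0 0 0 0 0",
  jaw=0.2,
  squeeze=25,
)

```text
t: 4.0
tool_pos: [0.5447, 0.0257, 0.1513]
tool_rot: [0.677, 3.059, -0.008]
contact_force: [0.3, 0.3, 2.7]
opening: 0.0239
```

Call:
arm_command(
  rows="0 0 10 0 0 0;0 0 40 0 0 0;0 0 80 0 0 0;0 0 130 0 0 0;0 0 170 0 0 0;0 0 170 0 0 0;0 0 170 0 0 0",
  jaw=0.1,
  squeeze=40,
)

```text
t: 4.88
tool_pos: [0.5442, 0.0257, 0.3203]
tool_rot: [0.678, 3.061, -0.009]
contact_force: [-0.2, 0.2, -0.6]
opening: 0.0229
```

```bash
python3 snap.py wrist3; python3 - <<'E'
from h import *
o,i=load("wrist3")
# predicted pixels of holder top/foot if at tool (0,0,.052)/(0,0,.151)
C=np.linalg.inv(i["T_tool_cam"]);c=(i,C[:3,:3],C[:3,3])
print(proj(c,[[0,0,.0523],[0,0,.1513],[0,.0125,.1513],[0,-.0125,.1513],[.0125,0,.1513]]))
f=cv2.imread("pics/wrist3.png");cv2.imwrite("pics/w3c.png",cv2.resize(f[200:480,180:480],None,fx=2,fy=2))
p=chuteR(-.6965);print(p)
E
```

```text
4.875 [0.5442 0.0257 0.3203] [ 0.678  3.061 -0.009] [-0.21  0.23 -0.6 ] 0.022890803907254422
[[319.11260358 346.54183836]
 [319.39427109 256.74514734]
 [340.69926012 256.74669315]
 [298.08998879 256.74360159]
 [319.38918985 236.20119009]]
[[ 6.64321384e-01  6.41536799e-01 -3.83546130e-01]
 [-5.55587166e-01  7.67092260e-01  3.20768400e-01]
 [ 5.00000000e-01 -2.77555756e-17  8.66025404e-01]]
```

View pics/w3c.png

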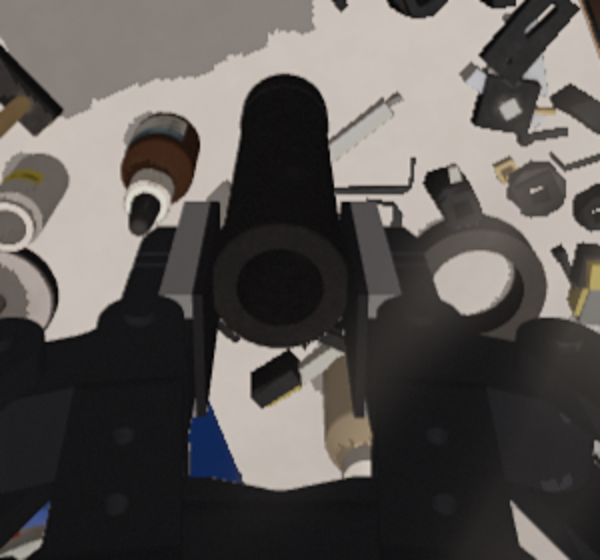

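The post sits upright in the grip: top ring centre at about (320,343) and foot edge at about (322,237), within 1 mm of where it should be. Next come the chute poses.

```bash
cat > plan.py <<'E'
from h import *
from station import monitor
import sys
P=np.array([.5331,-.3572,.178]);C=chuteR(-.6965);Rt=np.c_[-C[:,0],C[:,1],-C[:,2]]
o=monitor.get_obs();R=Ro.from_rotvec(o["tool_rot"]).as_matrix()
l=C.T@(o["tool_pos"]-P);F=C.T@o["contact_force"]
print(o["t"],"tcp in chute mm",(l*1e3).round(1),"F chute",F.round(2),"F",o["contact_force"].round(1),"open",o["opening"])
print("rot deg",np.degrees(Ro.from_matrix(Rt@R.T).as_rotvec()).round(1))
for a in sys.argv[1:]:
    g=P+C@(np.array(list(map(float,a.split(","))))/1e3);print(a,"shift",((g-o["tool_pos"])*1e3).round(1))
E
python3 plan.py -2,0,200 -2,0,152
```

```text
4.925 tcp in chute mm [-134.9  300.7  241. ] F chute [-0.72 -0.48 -0.41] F [-0.6 -0.1 -0.7] open 0.023295279098808998
rot deg [-15.7 -25.2 -14.5]
-2,0,200 shift [ -88.9 -317.6   30.9]
-2,0,152 shift [ -70.5 -333.   -10.6]
```

Call:
arm_command(
  rows="-5 -20 20 0 0 0;-15 -60 40 -2 -3 -2;-30 -110 45 -5 -8 -5;-45 -160 45 -8 -13 -7;-60 -210 45 -11 -18 -10;-75 -260 40 -14 -23 -13;-85 -300 35 -15.7 -25.2 -14.5;-89 -318 31 -15.7 -25.2 -14.5;-89 -318 31 -15.7 -25.2 -14.5;-89 -318 31 -15.7 -25.2 -14.5;-89 -318 31 -15.7 -25.2 -14.5",
)

```text
t: 6.3
tool_pos: [0.4553, -0.2915, 0.35]
tool_rot: [0.898, 2.483, -0.24]
contact_force: [-0.4, 0.5, -0.3]
opening: 0.0234
```

```bash
python3 snap.py wrist4; python3 plan.py -2,0,165
python3 - <<'E'
from h import *
P=np.array([.5331,-.3572,.178]);C=chuteR(-.6965);c=cam("wrist4")
L=np.array([[.022,.045,0],[.022,-.045,0],[-.022,-.045,0],[-.022,.045,0]])
q=proj(c,L@C.T+P);print(q)
o,i=load("wrist4");f=i["frame"][...,::-1].copy()
cv2.polylines(f,[q.round().astype(int)],True,(0,0,255),1);cv2.imwrite("pics/w4.png",f)
E
```

```text
6.3 [ 0.4553 -0.2915  0.35  ] [ 0.898  2.483 -0.24 ] [-0.39  0.53 -0.29] 0.023412400712246262
6.35 tcp in chute mm [ -2.    0.5 200.1] F chute [-0.43 -0.05 -0.35] F [-0.2  0.1 -0.5] open 0.023285918583761514
rot deg [-0.  -0.  -0.1]
-2,0,165 shift [ 13.1 -11.6 -30.4]
[[380.35615834 268.3065015 ]
 [255.57166712 268.13469352]
 [252.68291364 208.0127847 ]
 [383.31612247 208.22195793]]
```

View pics/w4.png

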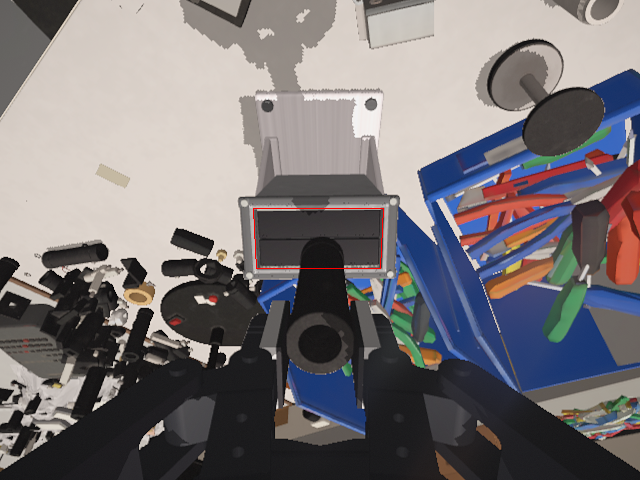

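The drawn opening matches the real mouth (257–383 by 208–269) to about 1 mm, with the leaf split near row 239 and the foot over it. I'll insert along the axis.

Call:
arm_command(
  rows="7.7 -6.4 -17.3 0 0 0;15.3 -12.8 -34.6 0 0 0;19.2 -16 -43.3 0 0 0;23 -19.2 -52 0 0 0;26.8 -22.5 -60.6 0 0 0;30.7 -25.7 -69.3 0 0 0;34.5 -28.9 -77.9 0 0 0;38.4 -32.1 -86.6 0 0 0;42.2 -35.3 -95.3 0 0 0;46 -38.5 -103.9 0 0 0;46 -38.5 -103.9 0 0 0",
)

```text
t: 7.72
tool_pos: [0.5011, -0.3299, 0.2448]
tool_rot: [0.899, 2.485, -0.239]
contact_force: [0.6, -1.1, -1.8]
opening: 0.0234
```

```bash
python3 plan.py -2,0,35
```

```text
7.725 tcp in chute mm [-3.1  0.4 78.9] F chute [ 0.12 -0.41 -2.17] F [ 0.6 -1.1 -1.8] open 0.023350995711705784
rot deg [-0.1 -0.1 -0.1]
-2,0,35 shift [ 17.2 -15.  -37.5]
```

Call:
arm_command(
  rows="2.9 -2.5 -6.3 0 0 0;5.7 -5 -12.5 0 0 0;8.6 -7.5 -18.8 0 0 0;11.5 -10 -25 0 0 0;14.3 -12.5 -31.2 0 0 0;17.2 -15 -37.5 0 0 0;17.2 -15 -37.5 0 0 0;17.2 -15 -37.5 0 0 0",
)

```text
t: 8.72
tool_pos: [0.5179, -0.3445, 0.2064]
tool_rot: [0.9, 2.487, -0.239]
contact_force: [0.3, -0.2, -2.7]
opening: 0.0237
```

```bash
python3 plan.py -2,0,29 -2,0,23; python3 snap.py wrist5
```

```text
8.725 tcp in chute mm [-3.  -0.  34.5] F chute [-1.04  0.08 -2.47] F [ 0.3 -0.2 -2.7] open 0.023711326678318264
rot deg [-0.2 -0.2 -0.1]
-2,0,29 shift [ 2.8 -2.3 -4.2]
-2,0,23 shift [ 5.1 -4.2 -9.4]
8.725 [ 0.5179 -0.3445  0.2064] [ 0.9    2.487 -0.239] [ 0.31 -0.15 -2.66] 0.023711326678318264
```

View pics/wrist5.png

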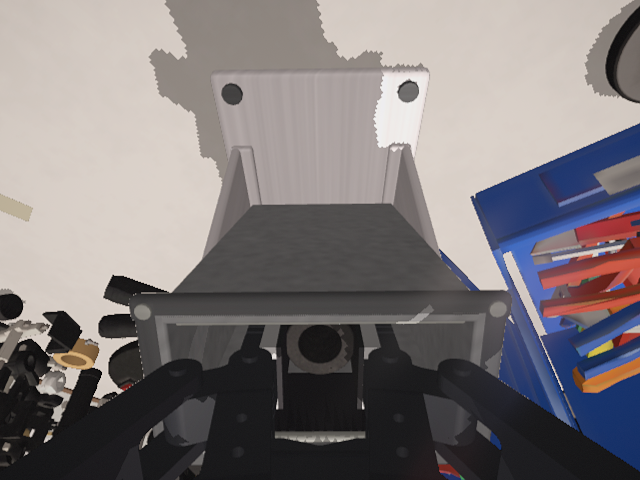

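The foot is in, the fingers straddle the post inside the mouth, and the linkages clear the rim (140–505). Now I'll feel for the bed in small steps.

Call:
arm_command(
  rows="0.8 -0.6 -1.7 0 0 0;1.5 -1.3 -3.5 0 0 0;1.5 -1.3 -3.5 0 0 0;1.5 -1.3 -3.5 0 0 0",
)

```text
t: 9.28
tool_pos: [0.5195, -0.3459, 0.2032]
tool_rot: [0.899, 2.486, -0.239]
contact_force: [0.1, -0.9, -0.7]
opening: 0.0233
```

Call:
arm_command(
  rows="0.4 -0.3 -0.9 0 0 0;0.8 -0.6 -1.7 0 0 0;0.8 -0.6 -1.7 0 0 0",
)

```text
t: 9.65
tool_pos: [0.5203, -0.3465, 0.2013]
tool_rot: [0.9, 2.486, -0.239]
contact_force: [0.1, -0.4, -0.3]
opening: 0.0228
```

Call:
arm_command(
  rows="0.4 -0.3 -0.9 0 0 0;0.8 -0.6 -1.7 0 0 0;0.8 -0.6 -1.7 0 0 0",
)

```text
t: 10.02
tool_pos: [0.5211, -0.3471, 0.1998]
tool_rot: [0.899, 2.486, -0.239]
contact_force: [-0.6, 1.3, 0.3]
opening: 0.0236
```

```bash
python3 plan.py
```

```text
10.025 tcp in chute mm [-2.7  0.1 26.7] F chute [-0.95  0.63  0.95] F [-0.6  1.3  0.3] open 0.023596257053195124
rot deg [-0.2 -0.2 -0.1]
```

Call:
arm_command(
  rows="0.4 -0.3 -0.9 0 0 0;0.8 -0.6 -1.7 0 0 0;0.8 -0.6 -1.7 0 0 0",
)

```text
t: 10.4
tool_pos: [0.522, -0.3479, 0.1988]
tool_rot: [0.899, 2.486, -0.239]
contact_force: [-4.1, 3.1, 4.8]
opening: 0.0236
```

Call:
arm_command(
  rows="0.1 -0.1 -0.3 0 0 0;0.1 -0.1 -0.3 0 0 0;0.1 -0.1 -0.3 0 0 0",
)

```text
t: 10.78
tool_pos: [0.5221, -0.3479, 0.1988]
tool_rot: [0.899, 2.486, -0.239]
contact_force: [-4.4, 3.3, 5.1]
opening: 0.0234
```

```bash
python3 plan.py; python3 snap.py wrist6;python3 - <<'E'
from station import monitor
import numpy as np
from h import *
C=chuteR(-.6965)
print((C.T@monitor.get_obs()["contact_force"]).round(1))
E
```

```text
10.775 tcp in chute mm [-2.1  0.1 25.2] F chute [-2.15 -0.3   7.17] F [-4.4  3.3  5.1] open 0.023376662192619517
rot deg [-0.2 -0.2 -0.1]
10.775 [ 0.5221 -0.3479  0.1988] [ 0.899  2.486 -0.239] [-4.37  3.27  5.13] 0.023376662192619517
[-1.9  0.2  6.5]
```

The 1.5 mm of travel gave about 6 N, which matches the 4 N/mm bed. The foot is at about −126 mm and the top at about −27 mm. I'll ease off 1 mm and then release.

Call:
arm_command(
  rows="-0.4 0.3 0.9 0 0 0;-0.4 0.3 0.9 0 0 0",
)

```text
t: 11.08
tool_pos: [0.5215, -0.3474, 0.1994]
tool_rot: [0.899, 2.487, -0.239]
contact_force: [-2.1, 1.6, 1.6]
opening: 0.0233
```

Call:
arm_command(
  rows="0 0 0 0 0 0;0 0 0 0 0 0;0 0 0 0 0 0;0 0 0 0 0 0",
  jaw=0.5,
)

```text
t: 11.58
tool_pos: [0.5216, -0.3482, 0.2012]
tool_rot: [0.899, 2.485, -0.241]
contact_force: [-10.0, 4.1, 9.5]
opening: 0.0422
```

```bash
python3 plan.py -3,0,120; python3 snap.py wrist7
```

```text
11.575 tcp in chute mm [-1.  -0.5 27.4] F chute [-4.19 -3.22 13.34] F [-10.    4.1   9.5] open 0.04217561185929239
rot deg [-0.1 -0.2 -0.1]
-3,0,120 shift [-36.5  31.2  79.2]
11.575 [ 0.5216 -0.3482  0.2012] [ 0.899  2.485 -0.241] [-9.97  4.14  9.46] 0.04217561185929239
```

View pics/wrist7.png

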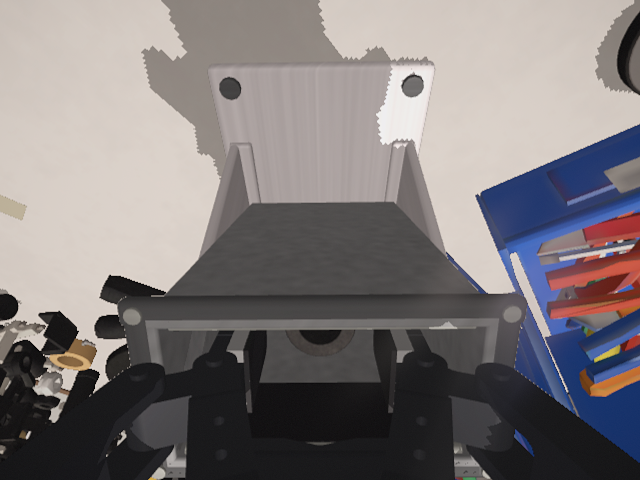

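The holder is released and has settled toward the lower wall (ring near row 340). The knuckles press the rim at about 13 N, so I'll draw back along the axis.

Call:
arm_command(
  rows="-1.5 1.3 3.5 0 0 0;-3.8 3.2 8.7 0 0 0;-7.7 6.4 17.3 0 0 0;-11.5 9.6 26 0 0 0;-15.3 12.8 34.6 0 0 0;-19.2 16 43.3 0 0 0;-26.8 22.5 60.6 0 0 0;-38.4 32.1 86.6 0 0 0;-57.5 48.1 130 0 0 0;-65 55 147 0 0 0;-65 55 147 0 0 0;-65 55 147 0 0 0",
)

```text
t: 13.12
tool_pos: [0.4564, -0.2931, 0.347]
tool_rot: [0.899, 2.487, -0.24]
contact_force: [-1.1, 0.6, -0.1]
opening: 0.0425
```

```bash
python3 plan.py; python3 snap.py wrist8 scene8; python3 - <<'E'
import cv2,numpy as np
w=cv2.imread("pics/wrist8.png");s=cv2.imread("pics/scene8.png")
a=cv2.resize(w[130:330,190:450],(520,400));b=cv2.resize(s[130:230,340:410],(280,400))
cv2.imwrite("pics/c8.png",np.hstack([a,b]))
d=cv2.imread("pics/scene0.png");print([cv2.absdiff(s[y:y+40,x:x+40],d[y:y+40,x:x+40]).mean().round(2) for x,y in((279,295),(199,374),(221,290))])
E
```

```text
13.125 tcp in chute mm [ -2.    0.  196.4] F chute [-1.11 -0.27  0.5 ] F [-1.1  0.6 -0.1] open 0.04254069225690868
rot deg [-0.1 -0.3 -0.1]
13.175 [ 0.4564 -0.2931  0.3464] [ 0.9    2.488 -0.24 ] [-0.49 -1.06 -0.2 ] 0.042743002693831716
[np.float64(8.71), np.float64(8.08), np.float64(49.81)]
```

View pics/c8.png

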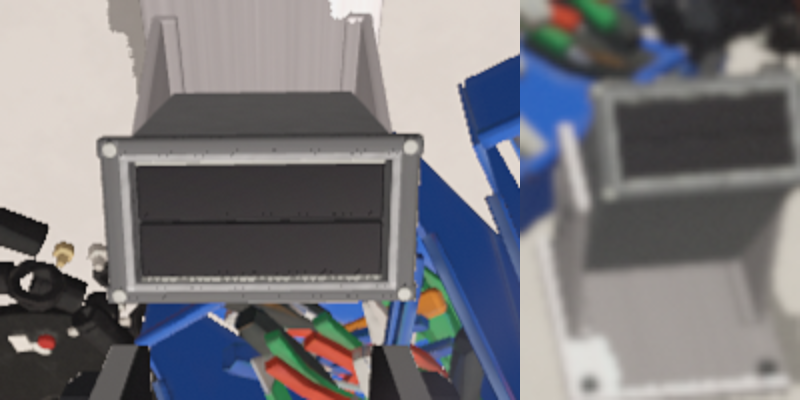

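Both leaves look shut and flush in the two views, and the gripper is clear by about 120 mm. I'll hand in.

```bash
python3 -c "
from station import workorder;print(workorder.finish_job())"
```

```text
the job is handed in; nothing more can be done
None
```

The tall holder is in the chute, foot down and released, with both leaves shut. I handed the job in at about 13 s on the robot's clock.

I gripped it near its top with the jaws across x, tilted it to the chute's axis and pushed the foot through the flap. The bed answered at about 4 N/mm, with the foot 126 mm deep. I pressed with about 7 N, eased off 1 mm, opened the jaws and drew back along the axis.

**Last checks:**
- **Leaves:** they look shut and flush in both the wrist and scene pictures. I judged this by eye; no joint value was available.
- **Holder depth:** the top should be 25–27 mm inside the mouth. I worked that out from the arm pose at the press, because the shut leaves hide the holder.
- **Gripper:** it is clear of the chute, and the force reading has dropped to noise (about 1 N).

**What didn't go cleanly or wasn't settled:**
- **Force at release:** as the jaws opened inside the mouth, the wrist read about 13 N along the chute axis. I took this to be the finger linkages on the rim, under the 40 N limit, but I couldn't confirm it.
- **Shorter holders:** a before-and-after image comparison showed small differences around them (about 8 grey levels out of 255, against 50 where the tall one had stood). I put this down to shadow or noise and did not view a picture of them at the end. The arm never came near them.

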